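Slide the rice tin home under the riser shelf

ROBOT

A 6-joint arm with a two-finger parallel gripper is mounted at the origin on the work surface. World frame = base frame: x ahead of the robot, y to its left, z up, the work surface at z = 0. Lengths are in m, angles in rad, forces in N, time in s.
With the tool pointing down it reaches from about 0.3 to 0.825 m from the base axis. Payload 5.4 kg.
Tool frame: the origin (TCP) lies at the very end of the fingers, on their centre line; the grasp point (between the pads) lies 19 mm behind it (arm.pinch_z is the distance from the TCP to the grasp point, in m); z points along the fingers, y is the direction in which the jaws open and shut (so a half turn about z gives the same grasp; the last joint's range is limited). The gripper opens to 92 mm and grips with 3 to 60 N. Pads are 20 mm wide; open, the fingers measure 128 mm over their backs; the gripper's body (75 mm by 189 mm) begins 69 mm behind the grasp point.
Start: joints at [-1.481, 0.158, 1.597, -0, 1.386, -0.21], TCP at [0.17, -0.549, 0.215] pointing down, gripper open.
Joint ranges: [-2.91, 2.91], [-0.94, 2.29], [0.18, 2.7], [-1.29, 4.43], [0.17, 2.64], [-3, 3]. Speed limits (rad/s): [2.57, 2.57, 3.14, 3.14, 3.14, 3.14].

INTERFACE

Orientations are given as a rotation vector (axis times angle).
In Python, from bench import arm gives the robot as it stands. The module is installed in compiled form; this text tells all that it offers.
- The arm moves only by the tool apply_moves, never from a script. Its argument "deltas" is a list that holds one entry, the list of rows, each a list of 5 numbers: the shift along the tool's x, y, z in m, then the turn about the tool's z in rad, then the opening, from 0 (shut) to 1 (fully open). In form: [[[dx, dy, dz, roll, gripper], ...]]. A call has 1 to 8 rows; each row shifts and turns the commanded pose from where the row before left it, along the tool's axes as they then stand; what a row does not reach is not made up. A row lasts 1/12 s, in which the tool goes at most 41.7 mm and 7.16 degrees, less where a joint would pass 70% of its speed; a pose out of reach is approached as far as the arm can. A call with a gripper value outside its range is refused whole. The fingers move at their own pace and stop on an object; "grip_force" is the grip in N (left out, the last holds). Time passes only in rows, so rows that do not move let the fingers close. It gives the time, the measured TCP pose, the force and the opening at its end, in the units of the state.
- arm.get_obs(): the state, without advancing time (a new reading comes with each control period).
- arm.camera(name): name is "side" or "top" or "wrist"; returns the picture (420x560x3 uint8, red, green, blue); there is no depth.
- arm.get_calibration(name): a dict with "fx", "fy", "cx", "cy" (pixels), "cam_to_world" (4x4, takes a point from camera to world coordinates); the wrist camera has in their place "hand_eye" (4x4, takes a point from camera to tool coordinates, whose origin is the TCP and whose axes are the flange's). Camera axes: x right, y up, looking along -z (the intrinsics and any distortion apply to the point x, -y, -z); pixel columns grow to the right and rows downward; lengths in m; the calibration is good to about 2 mm. A picture is of the moment at which its call begins: read the wrist's pose just before it. get_calibration takes no time and is no camera call.
- arm.hand_in(): hands the job in, once; it reports no verdict.
The state is a dict: "t": time; "joints": joint angles; "dq": joint speeds; "joint_efforts": joint torques, N m; "eef_pos": TCP position; "eef_rot": TCP orientation; "wrist_force": force on the tool from outside, world axes, zero at the start; "moment": the same for the moment, N m; "grip_width": finger opening in m.
Only numpy, scipy, OpenCV 4.12 (cv2) and the standard library are available. Lean on these libraries where they do the work, as an engineer would, in place of code of your own. Each camera call takes 0.05 s, during which the arm holds its last target. There are 200 camera calls.

TASK

Lay the wooden spatula that lies in the way up on top of the slatted riser shelf, then push the red tin along the counter into the empty bay under the shelf so that it stands centred on the round blue-and-white mark. Keep the tin upright and on the counter all the way, and leave the mortar, the rice pot and the colander where they are.

Things in the scene. Friction and masses are not known exactly. Their poses are not given: they have to be found in the camera images.
- tin: closed red round tin canister, diameter 110, height 100, about 0.55 kg, too wide for the gripper; origin at the centre of its underside, z up
- mark: round mark flush in the counter (look only, nothing to bump into), diameter 120, blue with a white ring, in the left or right bay of the riser; origin at its centre, 40 inside the riser's front edge. Its x axis points straight into the bay away from the robot, its y axis along the riser
- riser: fixed wooden riser shelf, 140 deep (x), 456 wide (y), top at 142; top of slats along x, 22 wide with 17 gaps, underside at 130 (cross rails: 120). Three upright panels 16 thick at y = -220, 0, +220 make two bays 204 wide, open in front and behind. Origin on the counter at its centre; x points away from the robot, front edge at x = -70
- riser_top (a point): centre of the riser's top surface, 142 above the counter
- spatula: dark wooden spatula lying flat on the counter in front of the marked bay, 190 long, 12 thick; x axis along its length: handle 18 wide from x = -95 to +23, blade 46 wide from x = +23 to +95; origin at mid-length on its underside, z up
- spatula_grip (a point): point on the spatula's handle near its balance point, 20 from the origin towards the handle end, at half thickness
- mortar: reddish-brown ceramic mortar with its pestle in it, diameter 96, 66 high, pestle up to 111; stands in the other bay of the riser; origin at the centre of its underside
- pot: dented aluminium rice pot, diameter 180, 105 high, two small side handles to 230 across; origin at the centre of its underside
- colander: stainless steel colander, diameter 194, 95 high, two side handles to 236 across; origin at the centre of its underside
There are look-alikes about, which are no part of the job. Of the things that look like the spatula, the smallest one is meant.

How it is judged:
On the way, in this order (a step that is already met when the one before it is completed fails the run):
1. the spatula lies on top of the riser shelf, let go (height (world z) of spatula above 0.135 m and x of spatula in the frame of riser between -0.075 and 0.075 m and angle between spatula's own x axis and vertical between 1.47 and 1.67 rad and contact force between spatula and riser above 0.1 N and contact force between spatula and the fingers below 0.05 N), for 0.2 s.
2. the tin stands on the mark in the bay (horizontal distance between tin and mark below 0.02 m), for 0.2 s.
At the end, for the whole second after the job is handed in: The red tin stands upright and still on the counter with its centre within 20 mm of the mark's centre; the spatula lies flat (within about 0.1 rad) and still on top of the riser shelf; mortar, pot and colander have moved no more than 25 mm (horizontal distance between tin and mark below 0.02 m and angle between tin's own z axis and vertical below 0.05 rad and height (world z) of tin below 0.006 m and linear speed of each of tin, spatula below 0.02 m/s and height (world z) of spatula above 0.135 m and x of spatula in the frame of riser between -0.075 and 0.075 m and y of spatula in the frame of riser between -0.24 and 0.24 m and angle between spatula's own x axis and vertical between 1.47 and 1.67 rad); the robot touches nothing.
It fails at once if the tin is lifted more than 20 mm off the counter or tipped more than 0.35 rad (height (world z) of tin above 0.02 m or angle between tin's own z axis and vertical above 0.35 rad).
It fails at once if the mortar, pot or colander is moved more than 25 mm (distance of any of mortar, pot, colander from where it was at the start of the episode above 0.025 m).
It also fails if it takes over 67 s, if anything falls off the work surface, if the arm or the gripper's body presses on something with over 40 N, if the wrist force passes 120 N, or if a joint passes its speed limit or range.

## Working session

There is one attempt and no reset: what is moved stays moved. The work goes in short steps, Python scripts to look and compute and a tool call to move; the robot and the scene stay as the last step left them, time stands still between calls to the robot, and variables do not carry over. Pictures are saved under pics/ and viewed, about 8 in all and at most 12, crops included, and the job is handed in when it is done.

Besides the shell and the picture viewer there is one more tool, called after "Request:" as a command line: name --argument value ..., lists and objects as JSON in quotes. apply_moves: Moves the arm, as the interface text tells. Its arguments: {"type":"object","properties":{"deltas":{"type":"array"},"grip_force":{"type":"number"}},"required":["deltas"]}

```bash
mkdir -p pics; cat > h.py <<'E'
import numpy as np, cv2
from bench import arm
from scipy.spatial.transform import Rotation as R
def snap(n,f):
    im=arm.camera(n); cv2.imwrite('pics/'+f,im[:,:,::-1]); return im
def pose():
    o=arm.get_obs(); T=np.eye(4); T[:3,:3]=R.from_rotvec(o['eef_rot']).as_matrix(); T[:3,3]=o['eef_pos']; return T
def cal(n,T=None):
    c=arm.get_calibration(n)
    M=np.array(c['cam_to_world']) if 'cam_to_world' in c else (pose() if T is None else T)@np.array(c['hand_eye'])
    K=np.array([[c['fx'],0,c['cx']],[0,c['fy'],c['cy']],[0,0,1]]); d=c.get('dist',c.get('distortion'))
    return K,M,d
def px2w(n,uv,z,T=None):
    K,M,d=cal(n,T)
    p=cv2.undistortPoints(np.array(uv,float).reshape(-1,1,2),K,None if d is None else np.array(d,float)).reshape(-1,2)
    r=np.c_[p[:,0],-p[:,1],-np.ones(len(p))]@M[:3,:3].T
    return M[:3,3]+r*((z-M[2,3])/r[:,2])[:,None]
def w2px(n,P,T=None):
    K,M,d=cal(n,T); Q=(np.array(P,float).reshape(-1,3)-M[:3,3])@M[:3,:3]; Q=Q*[1,-1,-1]
    return cv2.projectPoints(Q,np.zeros(3),np.zeros(3),K,None if d is None else np.array(d,float))[0].reshape(-1,2)
E
python3 - <<'E'
from h import *
a=snap('top','t0.png');b=snap('side','s0.png')
for n in('top','side'):print(arm.get_calibration(n))
print(arm.get_calibration('wrist'));print(arm.get_obs())
E
```

```text
{'fx': 381.9517527315108, 'fy': 381.9517527315108, 'cx': 276.38513099362666, 'cy': 215.16597727700778, 'cam_to_world': array([[ 0.02239485,  0.99083005, -0.13324522,  0.36888434],
       [-0.99968853,  0.02072538, -0.01390328, -0.00522746],
       [-0.01101423,  0.13351508,  0.99098557,  1.09153504],
       [ 0.        ,  0.        ,  0.        ,  1.        ]])}
{'fx': 465.87352223280794, 'fy': 465.87352223280794, 'cx': 281.34898457093425, 'cy': 217.38411438730532, 'cam_to_world': array([[-0.87876728,  0.29361087, -0.37624556, -0.11365217],
       [-0.47713714, -0.52331752,  0.7060304 ,  1.12100076],
       [ 0.0104023 ,  0.79995714,  0.59996697,  1.08722357],
       [ 0.        ,  0.        ,  0.        ,  1.        ]])}
{'fx': 327.7905468208399, 'fy': 327.7905468208399, 'cx': 279.14478490978263, 'cy': 214.4972988216268, 'hand_eye': array([[ 5.81727889e-04,  9.69542667e-01,  2.44921782e-01,
         6.78267526e-02],
       [ 9.99999224e-01, -8.33756437e-04,  9.25336241e-04,
        -3.16231075e-04],
       [ 1.10135808e-03,  2.44921054e-01, -9.69542399e-01,
        -1.68748463e-01],
       [ 0.00000000e+00,  0.00000000e+00,  0.00000000e+00,
         1.00000000e+00]])}
{'t': 0.1, 'joints': array([-1.48107535e+00,  1.58989128e-01,  1.59806139e+00, -3.43880026e-05,
        1.38621747e+00, -2.10084741e-01]), 'dq': array([-1.45721515e-03, -9.60236925e-04, -4.01245512e-05, -1.33714644e-04,
       -2.43277678e-05,  3.69590668e-04]), 'joint_efforts': array([ 1.40530219e-04, -3.86503422e+01, -3.22960281e+01,  7.03637023e-02,
        3.39636253e-02, -4.41485031e-05]), 'eef_pos': array([ 0.16974409, -0.54879314,  0.21373814]), 'eef_rot': array([-3.10470450e+00, -4.68931782e-01, -1.05228874e-04]), 'wrist_force': array([-0.07382923, -0.03438581, -0.12985156]), 'moment': array([ 0.02052322,  0.00028762, -0.05949405]), 'grip_width': 0.09170679684902226}
```

View pics/t0.png

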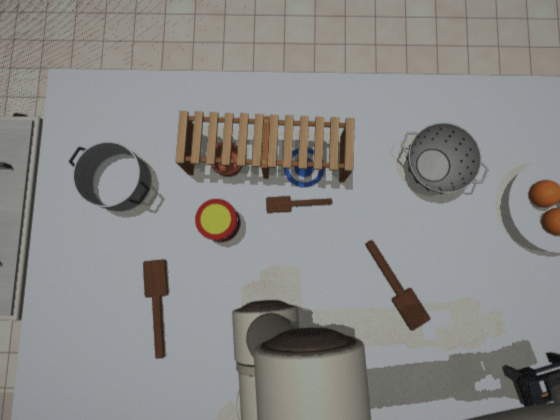

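View pics/s0.png

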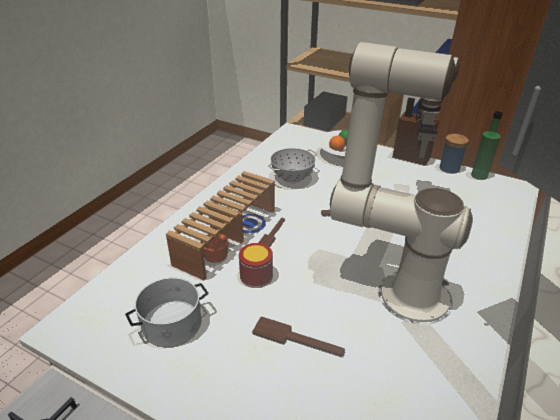

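The spatula could be any of three in the top view: (298,203), (157,310) or (398,285). I choose (298,203) because it is the smallest and lies in front of the marked bay. I'll check it in a crop and by its measured length.

```bash
python3 - <<'E'
from h import *
im=cv2.imread('pics/t0.png'); c=im[100:250,160:360]; cv2.imwrite('pics/c0.png',cv2.resize(c,None,fx=4,fy=4,interpolation=cv2.INTER_CUBIC))
for nm,uv,z in [('spat',[(267,206),(331,202)],.006),('s2',[(154,261),(159,356)],.006),('s3',[(369,242),(420,325)],.006),('mark',[(305,167)],0),('tin top',[(216,220)],.1),
 ('riser FL,FR,BL,BR top',[(179,163),(352,172),(181,112),(353,119)],.142),('colander',[(443,160)],.09),('pot',[(113,176)],.1)]: print(nm,px2w('top',uv,z).round(3).tolist())
E
```

```text
spat [[0.541, 0.038, 0.006], [0.556, -0.146, 0.006]]
s2 [[0.377, 0.354, 0.006], [0.119, 0.323, 0.006]]
s3 [[0.444, -0.254, 0.006], [0.218, -0.392, 0.006]]
mark [[0.66, -0.071, 0.0]]
tin top [[0.486, 0.167, 0.1]]
riser FL,FR,BL,BR top [[0.626, 0.261, 0.142], [0.611, -0.182, 0.142], [0.763, 0.263, 0.142], [0.752, -0.185, 0.142]]
colander [[0.662, -0.435, 0.09]]
pot [[0.599, 0.447, 0.1]]
```

View pics/c0.png

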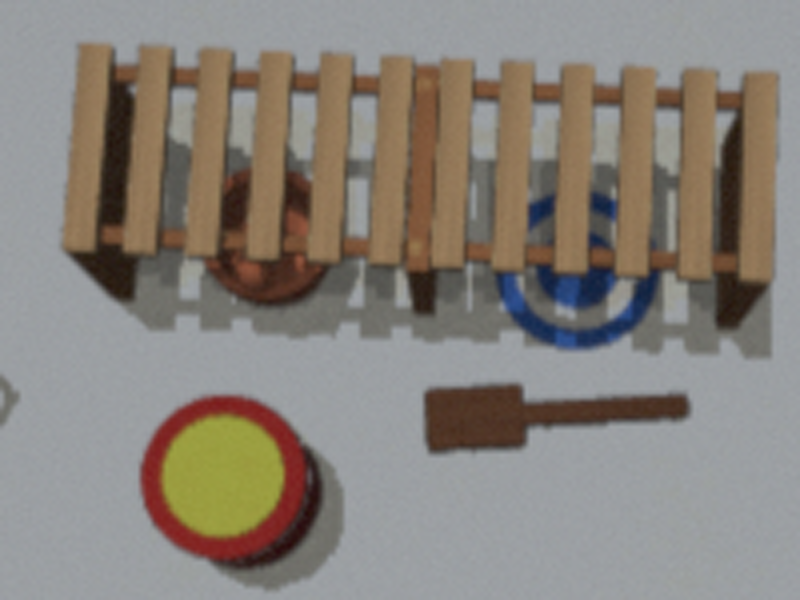

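The crop confirms the dark spatula: blade end at crop (426,418), handle tip at (689,406), measured about 185 mm long. The other two are about 260 mm. The mark is in the right bay. I'm moving above the spatula.

Request:
apply_moves --deltas '[[[0.0314, -0.0214, 0, 0, 1], [0.0314, -0.0214, 0, 0, 1], [0.0314, -0.0214, 0, 0, 1], [0.0314, -0.0214, 0, 0, 1], [0.0314, -0.0214, 0, 0, 1], [0.0314, -0.0214, 0, 0, 1], [0.0314, -0.0214, 0, 0, 1], [0.0314, -0.0214, 0, 0, 1]]]'

```text
t: 0.77
eef_pos: [0.3599, -0.3097, 0.2143]
eef_rot: [-3.106, -0.469, 0.0]
wrist_force: [-0.1, -0.2, 0.3]
grip_width: 0.0919
```

Request:
apply_moves --deltas '[[[0.0314, -0.0214, 0, 0, 1], [0.0314, -0.0214, 0, 0, 1], [0.0314, -0.0214, 0, 0, 1], [0.0314, -0.0214, 0, 0, 1], [0.0314, -0.0214, 0, 0, 1], [0.0314, -0.0214, 0, 0, 1], [0.0314, -0.0214, 0, 0, 1], [0.0314, -0.0214, 0, 0, 1]]]'

```text
t: 1.43
eef_pos: [0.5493, -0.0719, 0.2142]
eef_rot: [-3.106, -0.469, 0.001]
wrist_force: [0.1, -0.3, 0.4]
grip_width: 0.0921
```

Request:
apply_moves --deltas '[[[0, 0, 0, -0.12, 1], [0, 0, 0, -0.12, 1], [0, 0, 0, -0.12, 1], [0, 0, 0, -0.12, 1], [0, 0, 0, -0.12, 1], [0, 0, 0, -0.12, 1], [0, 0, 0, -0.12, 1], [0, 0, 0, -0.12, 1]]]'

```text
t: 2.1
eef_pos: [0.5483, -0.0737, 0.214]
eef_rot: [-2.532, -1.858, 0.001]
wrist_force: [-0.5, -0.3, 0.4]
grip_width: 0.0918
```

Request:
apply_moves --deltas '[[[0, 0, 0, -0.12, 1], [0, 0, 0, -0.12, 1], [0, 0, 0, -0.08, 1], [0, 0, 0, 0, 1], [0, 0, 0, 0, 1]]]'

```text
t: 2.52
eef_pos: [0.5484, -0.0738, 0.2142]
eef_rot: [-2.214, -2.228, 0.001]
wrist_force: [-0.7, 0.5, 0.8]
grip_width: 0.0917
```

```bash
cat >> h.py <<'E'
def delta(x,y,z,psi):
    T=pose(); p=np.arctan2(T[1,0],T[0,0]); d=T[:3,:3].T@(np.array([x,y,z])-T[:3,3])
    print('TCP',T[:3,3].round(4),'psi',p.round(4),'shift first',d.round(4),'roll',round(p-psi,4))
E
python3 - <<'E'
from h import *
T=pose(); snap('wrist','w0.png'); delta(.55,-.074,.1,1.57)
C=lambda u,v:(160+u/4,100+v/4)
print(px2w('top',[C(689,406),C(426,418)],.006).round(4)); print(px2w('top',[C(64,248),C(772,282),C(80,43),C(778,72)],.142).round(4)); print(px2w('top',[C(578,272)],0).round(4))
print(px2w('top',[C(223,479)],.1))
print(w2px('wrist',[(.55,-.074,.006)],T))
E
```

```text
TCP [ 0.5485 -0.0738  0.2143] psi 1.5774 shift first [-0.0002  0.0016  0.1143] roll 0.0074
[[ 0.5579 -0.1498  0.006 ]
 [ 0.5452  0.0392  0.006 ]]
[[ 0.6287  0.2685  0.142 ]
 [ 0.6152 -0.1841  0.142 ]
 [ 0.7664  0.266   0.142 ]
 [ 0.7548 -0.1886  0.142 ]]
[[ 0.6568 -0.0692  0.    ]]
[[0.48676554 0.1672494  0.1       ]]
[[281.29170844 192.94243092]]
```

View pics/w0.png

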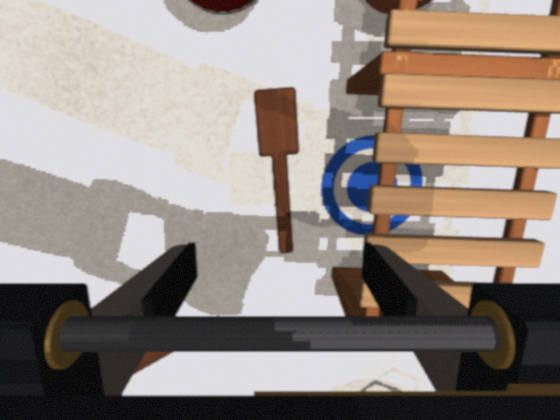

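The wrist view shows the handle from (286,252) to the blade end at (275,88), as predicted. Gripping here across the handle would put the 189 mm gripper body into the riser. So I'll first turn the jaws parallel to the riser, hook the front edge of the handle and drag the spatula back.

Request:
apply_moves --deltas '[[[0.0078, 0.0265, 0, 0, 0.3], [0, 0, 0, -0.12, 0.3], [0, 0, 0, -0.12, 0.3], [0, 0, 0, -0.12, 0.3], [0, 0, 0, -0.12, 0.3], [0, 0, 0, -0.12, 0.3], [0, 0, 0, -0.12, 0.3], [0, 0, 0, -0.12, 0.3]]]'

```text
t: 3.23
eef_pos: [0.575, -0.0658, 0.2144]
eef_rot: [-1.103, -2.941, 0.0]
wrist_force: [-0.3, 0.5, 0.7]
grip_width: 0.0409
```

Request:
apply_moves --deltas '[[[0, 0, 0, -0.12, 0.3], [0, 0, 0, -0.12, 0.3], [0, 0, 0, -0.12, 0.3], [0, 0, 0, -0.12, 0.3], [0, 0, 0, -0.12, 0.3], [0, 0, 0, -0.093, 0.3], [0, 0, 0, 0, 0.3], [0, 0, 0, 0, 0.3]]]'

```text
t: 3.9
eef_pos: [0.575, -0.0658, 0.2145]
eef_rot: [-0.051, -3.141, -0.0]
wrist_force: [0.1, 0.2, -0.8]
grip_width: 0.0275
```

Request:
apply_moves --deltas '[[[0, 0, 0.03, 0, 0.3], [0, 0, 0.03, 0, 0.3], [0, 0, 0.03, 0, 0.3], [0, 0, 0.03, 0, 0.3], [0, 0, 0.025, 0, 0.3], [0, 0, 0, 0, 0.3], [0, 0, 0, 0, 0.3]]]'

```text
t: 4.48
eef_pos: [0.574, -0.0655, 0.0687]
eef_rot: [-0.049, -3.138, -0.002]
wrist_force: [0.5, 0.4, 0.1]
grip_width: 0.0274
```

```bash
python3 - <<'E'
from h import *
snap('wrist','w1.png'); snap('side','s1.png'); delta(.575,-.066,.004,3.11)
a=cv2.imread('pics/w1.png');b=cv2.imread('pics/s1.png')[140:300,140:360]
cv2.imwrite('pics/m1.png',np.hstack([cv2.resize(a,(400,300)),cv2.resize(b,(400,300),interpolation=cv2.INTER_CUBIC)]))
E
```

```text
TCP [ 0.5766 -0.0663  0.0717] psi 3.1116 shift first [0.0018 0.0003 0.0677] roll 0.0016
```

View pics/m1.png

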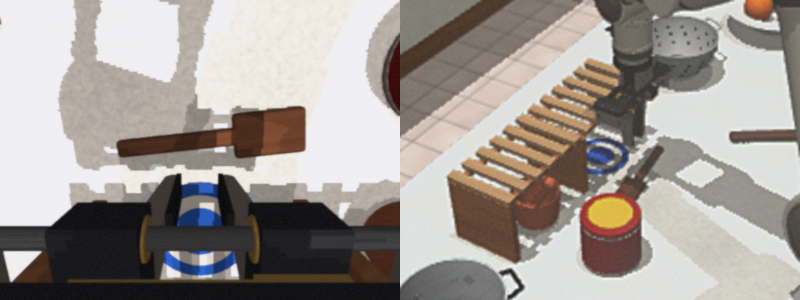

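Left is the wrist view with the fingers on the riser side of the handle, between the handle and the riser. Right is the side view with the gripper body just in front of the slats. I'm descending gently.

Request:
apply_moves --deltas '[[[0, 0, 0.008, 0, 0.3], [0, 0, 0.008, 0, 0.3], [0, 0, 0.008, 0, 0.3], [0, 0, 0, 0, 0.3]]]'

```text
t: 4.92
eef_pos: [0.5738, -0.0654, 0.0437]
eef_rot: [-0.046, -3.138, -0.001]
wrist_force: [-0.6, 0.3, -0.5]
grip_width: 0.0277
```

Request:
apply_moves --deltas '[[[0, 0, 0.008, 0, 0.3], [0, 0, 0.008, 0, 0.3], [0, 0, 0.008, 0, 0.3], [0, 0, 0.008, 0, 0.3], [0, 0, 0.008, 0, 0.3], [0, 0, 0, 0, 0.3], [0, 0, 0, 0, 0.3]]]'

```text
t: 5.5
eef_pos: [0.5745, -0.0656, 0.0048]
eef_rot: [-0.045, -3.14, -0.001]
wrist_force: [0.5, -0.2, -0.1]
grip_width: 0.0281
```

Request:
apply_moves --deltas '[[[0.008, 0, 0, 0, 0.3], [0.011, 0, 0, 0, 0.3], [0.011, 0, 0, 0, 0.3], [0.011, 0, 0, 0, 0.3], [0.011, 0, 0, 0, 0.3], [0.011, 0, 0, 0, 0.3], [0.011, 0, 0, 0, 0.3], [0.011, 0, 0, 0, 0.3]]]'

```text
t: 6.17
eef_pos: [0.4897, -0.0635, 0.0063]
eef_rot: [0.045, 3.14, -0.001]
wrist_force: [1.3, -0.1, -0.0]
grip_width: 0.0275
```

Request:
apply_moves --deltas '[[[0.008, 0, 0, 0, 0.3], [0, 0, 0, 0, 0.3], [-0.012, 0, 0, 0, 0.3], [0, 0, -0.035, 0, 0.3], [0, 0, -0.035, 0, 1], [0, 0, -0.035, 0, 1], [0, 0, -0.035, 0, 1], [0, 0, -0.03, 0, 1]]]'

```text
t: 6.83
eef_pos: [0.4949, -0.0637, 0.1786]
eef_rot: [0.045, 3.139, -0.001]
wrist_force: [0.4, -0.7, -0.2]
grip_width: 0.0521
```

Request:
apply_moves --deltas '[[[0, 0, 0, 0.12, 1], [0, 0, 0, 0.12, 1], [0, 0, 0, 0.12, 1], [0, 0, 0, 0.12, 1], [0, 0, 0, 0.12, 1], [0, 0, 0, 0.12, 1], [0, 0, 0, 0.12, 1], [0, 0, 0, 0.12, 1]]]'

```text
t: 7.5
eef_pos: [0.4945, -0.0636, 0.176]
eef_rot: [1.498, 2.76, 0.0]
wrist_force: [0.7, 0.5, -0.4]
grip_width: 0.0921
```

Request:
apply_moves --deltas '[[[0, 0, 0, 0.12, 1], [0, 0, 0, 0.12, 1], [0, 0, 0, 0.12, 1], [0, 0, 0, 0.12, 1], [0, 0, 0, 0.09, 1], [0, 0, 0, 0, 1], [0, 0, 0, 0, 1], [0, 0, 0, 0, 1]]]'

```text
t: 8.17
eef_pos: [0.4943, -0.0635, 0.1758]
eef_rot: [2.205, 2.237, 0.0]
wrist_force: [-1.2, -0.1, -0.4]
grip_width: 0.0919
```

```bash
python3 - <<'E'
from h import *
T=pose(); snap('wrist','w2.png'); np.save('T2.npy',T); delta(.5,-.07,.1,1.57)
E
```

```text
TCP [ 0.4942 -0.0635  0.1757] psi 1.5847 shift first [-0.0066  0.0057  0.0757] roll 0.0147
```

View pics/w2.png

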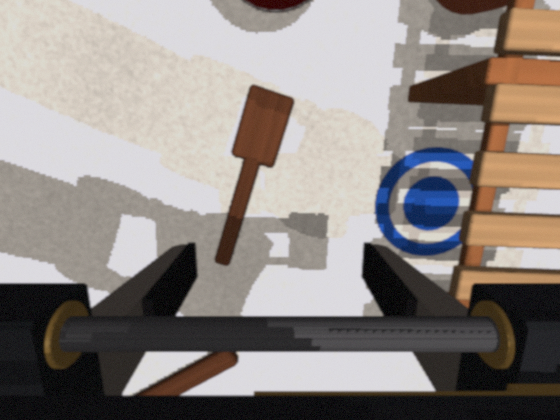

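The spatula is clear of the riser and yawed: handle end at (223,263), blade end centre at (272,92), blade/handle junction near (249,160).

```bash
python3 - <<'E'
from h import *
T=np.load('T2.npy'); h,j,b=px2w('wrist',[(223,263),(250,161),(272,92)],.01,T); print(h,j,b,np.linalg.norm(b-h))
d=(b-h)/np.linalg.norm(b-h); psi=np.arctan2(d[1],d[0]); o=(h+b)/2; g=o-.0*d; print('o',o,'psi',psi)
delta(g[0],g[1],.05,psi); delta(g[0],g[1],.004,psi)
print('mark',px2w('wrist',[(431,203)],0,T))
E
```

```text
[ 0.43320099 -0.13464257  0.01      ] [ 0.46347089 -0.02373499  0.01      ] [0.48507823 0.04232655 0.01      ] 0.18441615209543372
o [ 0.45913961 -0.04615801  0.01      ] psi 1.2856422565350951
TCP [ 0.4942 -0.0635  0.1757] psi 1.5847 shift first [ 0.0178 -0.0349  0.1257] roll 0.299
TCP [ 0.4942 -0.0635  0.1757] psi 1.5847 shift first [ 0.0178 -0.0349  0.1717] roll 0.299
mark [[ 0.65684518 -0.06646444  0.        ]]
```

Request:
apply_moves --deltas '[[[0.01, -0.037, 0, 0, 1], [0, 0, 0, 0.1, 1], [0, 0, 0, 0.1, 1], [0, 0, 0, 0.1, 1], [0, 0, 0.035, 0, 1], [0, 0, 0.035, 0, 1], [0, 0, 0.035, 0, 1], [0, 0, 0.035, 0, 1]]]'

```text
t: 8.88
eef_pos: [0.4573, -0.054, 0.0346]
eef_rot: [2.515, 1.881, 0.001]
wrist_force: [0.5, 0.1, 0.0]
grip_width: 0.0919
```

Request:
apply_moves --deltas '[[[0, 0, 0.012, 0, 1], [0, 0, 0.012, 0, 1], [0, 0, 0.0085, 0, 1], [0, 0, 0, 0, 1], [0, 0, 0, 0, 0.5], [0, 0, 0, 0, 0], [0, 0, 0, 0, 0], [0, 0, 0, 0, 0]]]' --grip_force 25

```text
t: 9.55
eef_pos: [0.4578, -0.0542, 0.004]
eef_rot: [2.516, 1.879, 0.002]
wrist_force: [-1.5, 1.1, 0.2]
grip_width: 0.0673
```

Request:
apply_moves --deltas '[[[0, 0, 0, 0, 0], [0, 0, 0, 0, 0], [0, 0, 0, 0, 0], [0, 0, 0, 0, 0], [0, 0, 0, 0, 0], [0, 0, 0, 0, 0]]]'

```text
t: 10.05
eef_pos: [0.457, -0.0539, 0.0031]
eef_rot: [-2.517, -1.88, 0.0]
wrist_force: [-0.2, 0.4, 0.3]
grip_width: 0.0272
```

Request:
apply_moves --deltas '[[[0, 0, 0, 0, 0], [0, 0, 0, 0, 0], [0, 0, 0, 0, 0], [0, 0, 0, 0, 0], [0, 0, 0, 0, 0], [0, 0, 0, 0, 0]]]'

```text
t: 10.55
eef_pos: [0.457, -0.0539, 0.0031]
eef_rot: [-2.517, -1.88, 0.0]
wrist_force: [-0.1, -0.0, 0.1]
grip_width: 0.0178
```

Request:
apply_moves --deltas '[[[0, 0, -0.015, 0, 0], [0, 0, -0.03, 0, 0], [0, 0, -0.03, 0, 0], [0, 0, -0.03, 0, 0], [0, 0, -0.03, 0, 0], [0, 0, -0.03, 0, 0], [0, 0, -0.03, 0, 0], [0, 0, -0.015, 0, 0]]]'

```text
t: 11.22
eef_pos: [0.4584, -0.0544, 0.2171]
eef_rot: [2.513, 1.877, 0.005]
wrist_force: [1.1, 0.6, -0.4]
grip_width: 0.0176
```

Request:
apply_moves --deltas '[[[0, 0, 0, -0.06, 0], [0, 0, 0, -0.065, 0], [0, 0, 0, -0.065, 0], [0, 0, 0, -0.065, 0], [0, 0, 0, 0, 0], [0, 0, 0, 0, 0]]]'

```text
t: 11.72
eef_pos: [0.4568, -0.0539, 0.2129]
eef_rot: [-2.26, -2.182, 0.0]
wrist_force: [0.0, 0.0, -0.6]
grip_width: 0.0173
```

```bash
python3 - <<'E'
from h import *
print(arm.get_obs()['grip_width']); delta(.69,-.02,.165,1.541)
snap('wrist','w3.png'); snap('side','s3.png')
a=cv2.imread('pics/w3.png');b=cv2.imread('pics/s3.png')[100:300,120:400]
cv2.imwrite('pics/m3.png',np.hstack([cv2.resize(a,(400,300)),cv2.resize(b,(400,300),interpolation=cv2.INTER_CUBIC)]))
E
```

```text
0.01733686476841452
TCP [ 0.4568 -0.0539  0.2129] psi 1.536 shift first [0.0419 0.2319 0.0478] roll -0.005
```

View pics/m3.png

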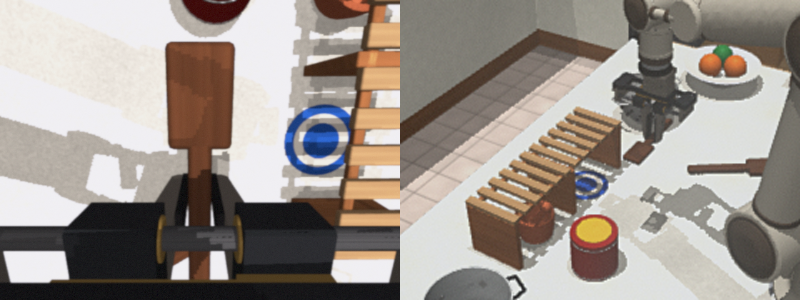

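The spatula is held level in both views. I'm moving it over the shelf and lowering.

Request:
apply_moves --deltas '[[[0.005, 0.025, 0, 0, 0], [0.006, 0.033, 0, 0, 0], [0.006, 0.033, 0, 0, 0], [0.006, 0.033, 0, 0, 0], [0.006, 0.033, 0, 0, 0], [0.006, 0.033, 0, 0, 0], [0.004, 0.025, 0, 0, 0], [0.002, 0.017, 0, 0, 0]]]'

```text
t: 12.48
eef_pos: [0.6921, -0.02, 0.2121]
eef_rot: [-2.258, -2.184, -0.0]
wrist_force: [0.4, -0.2, -0.1]
grip_width: 0.0174
```

Request:
apply_moves --deltas '[[[0, 0, 0, 0, 0], [0, 0, 0.015, 0, 0], [0, 0, 0.015, 0, 0], [0, 0, 0.015, 0, 0], [0, 0, 0.012, 0, 0], [0, 0, 0.005, 0, 0], [0, 0, 0.003, 0, 0], [0, 0, 0, 0, 0]]]'

```text
t: 13.15
eef_pos: [0.6898, -0.0206, 0.1479]
eef_rot: [-2.258, -2.184, 0.001]
wrist_force: [1.1, -0.5, -0.7]
grip_width: 0.0174
```

```bash
python3 - <<'E'
from h import *
print(arm.get_obs()['wrist_force']); delta(.69,-.02,.145,1.541)
E
```

```text
[ 1.09992648 -0.54209297 -0.68710466]
TCP [ 0.6898 -0.0206  0.1479] psi 1.5375 shift first [0.0006 0.0002 0.0029] roll -0.0035
```

Request:
apply_moves --deltas '[[[0, 0, 0.002, 0, 0], [0, 0, 0, 0, 0], [0, 0, 0, 0, 0.6], [0, 0, 0, 0, 0.6], [0, 0, 0, 0, 0.6], [0, 0, 0, 0, 0.6], [0, 0, 0, 0, 0.6], [0, 0, 0, 0, 0.6]]]'

```text
t: 13.82
eef_pos: [0.6903, -0.0206, 0.1462]
eef_rot: [2.258, 2.184, 0.0]
wrist_force: [-0.1, -0.1, 0.8]
grip_width: 0.0547
```

Request:
apply_moves --deltas '[[[0, 0, -0.015, 0, 0.6], [0, 0, -0.025, 0, 0.6], [0, 0, -0.025, 0, 0.6], [0, 0, -0.025, 0, 0.6], [0, -0.035, 0, 0, 0.6], [0, -0.04, 0, 0, 0.6], [0, -0.04, 0, 0, 0.6], [0, -0.04, 0, 0, 0.6]]]'

```text
t: 14.48
eef_pos: [0.5337, -0.0154, 0.2359]
eef_rot: [2.258, 2.185, 0.0]
wrist_force: [-0.2, -0.4, 0.8]
grip_width: 0.0553
```

```bash
python3 - <<'E'
from h import *
im=snap('top','t4.png'); b=snap('side','s4.png')
a=cv2.imread('pics/t4.png')[90:260,150:377];b=cv2.imread('pics/s4.png')[130:300,140:367]
cv2.imwrite('pics/m4.png',np.hstack([cv2.resize(a,(400,300),interpolation=cv2.INTER_CUBIC),cv2.resize(b,(400,300),interpolation=cv2.INTER_CUBIC)]))
delta(.487,.27,.06,1.57)
E
```

```text
TCP [ 0.5288 -0.014   0.2335] psi 1.5379 shift first [ 0.2823 -0.0498  0.1743] roll -0.0321
```

View pics/m4.png

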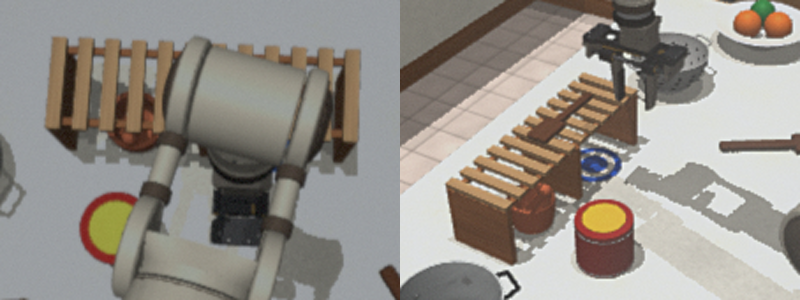

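The spatula lies flat on the slats, seen at about (565,115) in the right half. Next I'll go to the far (+y) side of the tin with the fingers parted, so the tin sits between them.

Request:
apply_moves --deltas '[[[0.0347, -0.0062, 0, 0, 0.6], [0.0347, -0.0062, 0, 0, 0.6], [0.0347, -0.0062, 0, 0, 0.6], [0.0347, -0.0062, 0, 0, 0.6], [0.0347, -0.0062, 0, 0, 0.6], [0.0347, -0.0062, 0, 0, 0.6], [0.0347, -0.0062, 0, 0, 0.6], [0.0347, -0.0062, 0, 0, 0.6]]]'

```text
t: 15.25
eef_pos: [0.4954, 0.2657, 0.2367]
eef_rot: [2.257, 2.184, 0.002]
wrist_force: [-0.0, -0.4, -0.8]
grip_width: 0.0553
```

Request:
apply_moves --deltas '[[[0, 0, 0, -0.032, 0.6], [0, 0, 0, 0, 0.6], [0, 0, 0.035, 0, 0.6], [0, 0, 0.035, 0, 0.6], [0, 0, 0.035, 0, 0.6], [0, 0, 0.035, 0, 0.6], [0, 0, 0.035, 0, 0.6], [0, 0, 0.013, 0, 0.6]]]'

```text
t: 15.92
eef_pos: [0.4922, 0.2617, 0.0431]
eef_rot: [-2.222, -2.215, 0.011]
wrist_force: [-0.5, 0.0, -0.8]
grip_width: 0.0548
```

Request:
apply_moves --deltas '[[[0, 0, 0, 0, 0.6], [-0.01, 0, 0, 0, 0.6], [-0.01, 0, 0, 0, 0.6], [-0.01, 0, 0, 0, 0.6], [-0.01, 0, 0, 0, 0.6], [-0.01, 0, 0, 0, 0.6], [-0.01, 0, 0, 0, 0.6], [-0.01, 0, 0, 0, 0.6]]]'

```text
t: 16.58
eef_pos: [0.4958, 0.1935, 0.05]
eef_rot: [2.224, 2.219, 0.005]
wrist_force: [-0.7, 4.5, 4.0]
grip_width: 0.055
```

```bash
python3 - <<'E'
from h import *
snap('top','t5.png'); b=snap('side','s5.png')
a=cv2.imread('pics/t5.png')[90:260,150:377];b=cv2.imread('pics/s5.png')[160:330,140:367]
cv2.imwrite('pics/m5.png',np.hstack([cv2.resize(a,(400,300),interpolation=cv2.INTER_CUBIC),cv2.resize(b,(400,300),interpolation=cv2.INTER_CUBIC)]))
print(arm.get_obs()['wrist_force']);delta(.487,0,.045,1.57)
E
```

```text
[ 0.00658195 -0.15315941 -0.56085909]
TCP [0.4957 0.192  0.0493] psi 1.5681 shift first [-0.192  -0.0082  0.0044] roll -0.0019
```

View pics/m5.png

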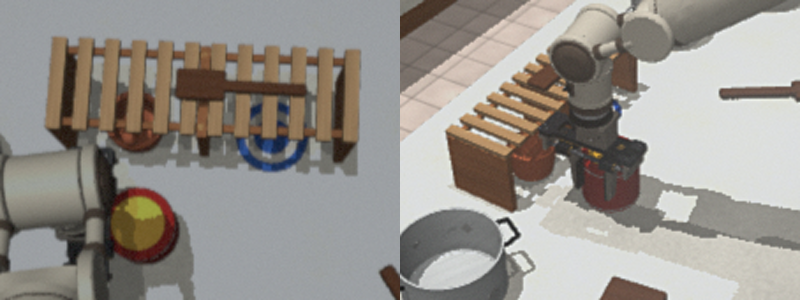

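The tin sits between the fingers and has moved along -y. I'll continue pushing it to the mark's y.

Request:
apply_moves --deltas '[[[-0.012, 0, 0, 0, 0.6], [-0.012, 0, 0, 0, 0.6], [-0.012, 0, 0, 0, 0.6], [-0.012, 0, 0, 0, 0.6], [-0.012, 0, 0, 0, 0.6], [-0.012, 0, 0, 0, 0.6], [-0.012, 0, 0, 0, 0.6], [-0.012, 0, 0, 0, 0.6]]]'

```text
t: 17.35
eef_pos: [0.4955, 0.0974, 0.0491]
eef_rot: [2.222, 2.22, 0.004]
wrist_force: [0.5, 5.8, 4.8]
grip_width: 0.0554
```

Request:
apply_moves --deltas '[[[-0.012, 0, 0, 0, 0.6], [-0.012, 0, 0, 0, 0.6], [-0.012, 0, 0, 0, 0.6], [-0.012, 0, 0, 0, 0.6], [-0.012, 0, 0, 0, 0.6], [-0.012, 0, 0, 0, 0.6], [-0.012, 0, 0, 0, 0.6], [-0.012, 0, 0, 0, 0.6]]]'

```text
t: 18.02
eef_pos: [0.4951, 0.0014, 0.049]
eef_rot: [2.223, 2.22, 0.003]
wrist_force: [-0.1, 6.0, 4.7]
grip_width: 0.0551
```

Request:
apply_moves --deltas '[[[-0.006, 0, 0, 0, 0.6], [-0.004, 0, 0, 0, 0.6], [0, 0, 0, 0, 0.6], [0, 0, 0, 0, 0.6]]]'

```text
t: 18.35
eef_pos: [0.4945, -0.0089, 0.048]
eef_rot: [2.222, 2.22, -0.001]
wrist_force: [0.1, 0.4, -0.7]
grip_width: 0.0548
```

```bash
python3 - <<'E'
from h import *
delta(.5,.1,.2,1.57)
im=snap('top','t6.png')
def tin(im):
    h=cv2.cvtColor(im,cv2.COLOR_RGB2HSV); m=cv2.inRange(h,(22,90,60),(40,255,255)); n,l,s,c=cv2.connectedComponentsWithStats(m); i=1+s[1:,4].argmax(); print(s[i],c[i],px2w('top',[c[i]],.1))
tin(cv2.imread('pics/t0.png')[:,:,::-1]); tin(im)
E
```

```text
TCP [ 0.4945 -0.0089  0.048 ] psi 1.5698 shift first [ 0.1088  0.0054 -0.1521] roll -0.0002
[201 204  30  30 714] [215.32212885 218.4789916 ] [[0.49009577 0.16851915 0.1       ]]
[314 210   7  12  52] [317.36538462 216.30769231] [[ 0.50143273 -0.09854734  0.1       ]]
```

Request:
apply_moves --deltas '[[[0.02, 0, 0, 0, 0.6], [0.02, 0, 0, 0, 0.6], [0, 0, -0.035, 0, 0.6], [0, 0, -0.035, 0, 0.6], [0, 0, -0.035, 0, 0.6], [0, 0, -0.035, 0, 0.6], [-0.03, -0.028, 0, 0, 0.6], [-0.03, -0.028, 0, 0, 0.6]]]'

```text
t: 19.07
eef_pos: [0.4399, -0.0288, 0.1907]
eef_rot: [2.214, 2.221, 0.002]
wrist_force: [-0.5, -1.2, 0.2]
grip_width: 0.0554
```

Request:
apply_moves --deltas '[[[-0.03, -0.028, 0, 0, 0.6], [-0.003, -0.01, 0, 0.114, 0.6], [0, 0, 0, 0.115, 0.6], [0, 0, 0, 0.115, 0.6], [0, 0, 0, 0.115, 0.6], [0, 0, 0, 0.115, 0.6], [0, 0, 0, 0.115, 0.6], [0, 0, 0, 0.115, 0.6]]]'

```text
t: 19.73
eef_pos: [0.4, -0.0613, 0.1876]
eef_rot: [-2.917, -1.166, 0.002]
wrist_force: [0.6, -0.1, 1.6]
grip_width: 0.0554
```

Request:
apply_moves --deltas '[[[0, 0, 0, 0.115, 0.6], [0, 0, 0, 0.115, 0.6], [0, 0, 0, 0.115, 0.6], [0, 0, 0, 0.115, 0.6], [0, 0, 0, 0.115, 0.6], [0, 0, 0, 0.11, 0.6], [0, 0, 0, 0.11, 0.6], [0, 0, 0, 0, 0.6]]]'

```text
t: 20.4
eef_pos: [0.4001, -0.0613, 0.1876]
eef_rot: [3.141, -0.049, -0.002]
wrist_force: [0.1, -0.1, -0.4]
grip_width: 0.0551
```

```bash
python3 - <<'E'
from h import *
T=pose(); a=snap('wrist','w7.png'); snap('top','t7.png'); delta(.41,-.065,.065,-.03)
def tin(n,im,T=None):
    h=cv2.cvtColor(im,cv2.COLOR_RGB2HSV); m=cv2.inRange(h,(22,90,40),(40,255,255)); N,l,s,c=cv2.connectedComponentsWithStats(m); i=1+s[1:,4].argmax(); print(n,s[i],c[i],px2w(n,[c[i]],.1,T))
tin('wrist',a,T); tin('top',cv2.imread('pics/t7.png')[:,:,::-1])
b=cv2.imread('pics/t7.png')[90:300,150:430]
cv2.imwrite('pics/m7.png',np.hstack([cv2.resize(a[:,:,::-1],(400,300)),cv2.resize(b,(400,300),interpolation=cv2.INTER_CUBIC)]))
E
```

```text
TCP [ 0.4003 -0.0613  0.1878] psi -0.0258 shift first [0.0099 0.0035 0.1228] roll 0.0042
wrist [ 229   36  108  113 9574] [282.66043451  92.1618968 ] [[ 0.49581058 -0.06657319  0.1       ]]
top [300 203  21  18 142] [310.0915493  209.25352113] [[ 0.51969359 -0.07934662  0.1       ]]
```

View pics/m7.png

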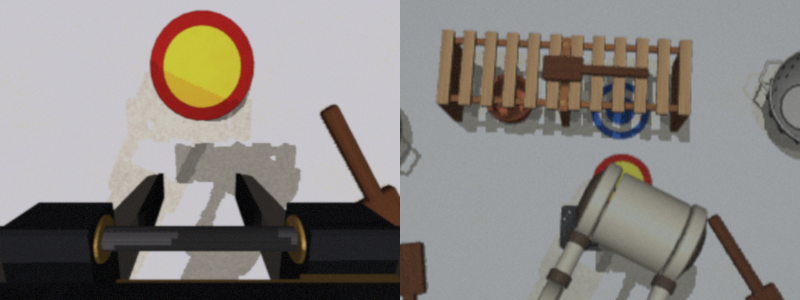

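The wrist view shows the tin top centred at full-frame (283,92), so the tin is at (0.496,-0.067), almost exactly in line with the mark at (0.657,-0.068). I'm lowering behind it to z 0.065, which keeps the gripper body above the slats, and pushing in.

Request:
apply_moves --deltas '[[[0.01, 0.0045, 0, 0, 0.6], [0, 0, 0, -0.017, 0.6], [0, 0, 0.03, 0, 0.6], [0, 0, 0.03, 0, 0.6], [0, 0, 0.03, 0, 0.6], [0, 0, 0.03, 0, 0.6], [0, 0, 0.003, 0, 0.6], [0, 0, 0, 0, 0.6]]]'

```text
t: 21.17
eef_pos: [0.4086, -0.0652, 0.0638]
eef_rot: [-3.14, 0.016, 0.007]
wrist_force: [0.4, 1.0, 0.3]
grip_width: 0.055
```

Request:
apply_moves --deltas '[[[0.012, 0, 0, 0, 0.6], [0.012, 0, 0, 0, 0.6], [0.012, 0, 0, 0, 0.6], [0.012, 0, 0, 0, 0.6], [0.012, 0, 0, 0, 0.6], [0.012, 0, 0, 0, 0.6], [0.012, 0, 0, 0, 0.6], [0.012, 0, 0, 0, 0.6]]]'

```text
t: 21.83
eef_pos: [0.5072, -0.0676, 0.0673]
eef_rot: [3.141, -0.016, -0.0]
wrist_force: [-3.9, -0.3, 0.3]
grip_width: 0.055
```

```bash
python3 - <<'E'
from h import *
delta(.5995,-.068,.065,-.009)
E
```

```text
TCP [ 0.5072 -0.0676  0.0673] psi -0.0104 shift first [ 0.0923 -0.0005  0.0023] roll -0.0014
```

Request:
apply_moves --deltas '[[[0.012, 0, 0, 0, 0.6], [0.012, 0, 0, 0, 0.6], [0.012, 0, 0, 0, 0.6], [0.012, 0, 0, 0, 0.6], [0.012, 0, 0, 0, 0.6], [0.01, 0, 0, 0, 0.6], [0.008, 0, 0, 0, 0.6], [0.005, 0, 0, 0, 0.6]]]'

```text
t: 22.5
eef_pos: [0.5905, -0.0686, 0.0671]
eef_rot: [3.141, -0.017, 0.001]
wrist_force: [-5.5, 0.0, 4.4]
grip_width: 0.0555
```

Request:
apply_moves --deltas '[[[0.004, 0, 0, 0, 0.6], [0.004, 0, 0, 0, 0.6], [0, 0, 0, 0, 0.6], [0, 0, 0, 0, 0.6], [0, 0, 0, 0, 0.6]]]'

```text
t: 22.92
eef_pos: [0.5981, -0.0685, 0.0658]
eef_rot: [3.141, -0.019, 0.003]
wrist_force: [-0.6, 0.7, 0.2]
grip_width: 0.0551
```

```bash
python3 - <<'E'
from h import *
print(arm.get_obs()['wrist_force']);delta(.5995,-.068,.065,-.009)
E
```

```text
[-0.5899909   0.713612    0.16598487]
TCP [ 0.5981 -0.0685  0.0658] psi -0.012 shift first [ 0.0014 -0.0006  0.0008] roll -0.003
```

The tin should be at about (0.656,-0.068). I'm backing off straight, rising, and moving clear to look.

Request:
apply_moves --deltas '[[[-0.015, 0, 0, 0, 0.6], [-0.03, 0, 0, 0, 0.6], [-0.03, 0, 0, 0, 0.6], [-0.03, 0, 0, 0, 0.6], [-0.03, 0, -0.03, 0, 0.6], [-0.03, 0, -0.03, 0, 0.6], [0, 0.03, -0.03, 0, 0.6], [0, 0.04, -0.03, 0, 0.6]]]'

```text
t: 23.58
eef_pos: [0.4314, -0.1281, 0.1799]
eef_rot: [3.141, -0.015, 0.003]
wrist_force: [1.5, -0.0, 0.2]
grip_width: 0.0549
```

Request:
apply_moves --deltas '[[[0, 0.04, 0, 0, 0.6], [0, 0.04, 0, 0, 0.6], [0, 0.04, 0, 0, 0.6], [0, 0.04, 0, 0, 0.6], [0, 0.04, 0, 0, 0.6], [0, 0, 0, 0, 0.6], [0, 0, 0, 0, 0.6]]]'

```text
t: 24.17
eef_pos: [0.4301, -0.3309, 0.1785]
eef_rot: [3.141, -0.024, 0.001]
wrist_force: [0.0, -0.1, 0.1]
grip_width: 0.0551
```

```bash
python3 - <<'E'
from h import *
snap('top','t8.png'); snap('side','s8.png')
a=cv2.imread('pics/t8.png')
# expected tin rim if on mark
p=w2px('top',[(.657+.055*np.cos(t),-.068+.055*np.sin(t),.1) for t in np.linspace(0,6.28,13)]); print(p.round(0).tolist())
m=cv2.inRange(cv2.cvtColor(a,cv2.COLOR_BGR2HSV),(0,130,60),(8,255,255)); m[:, :260]=0;m[:,:][220:]=0; ys,xs=np.nonzero(m); print('red',xs.min(),xs.max(),ys.min(),ys.max())
b=cv2.imread('pics/s8.png')[150:300,140:340]; a=a[90:225,170:370]
cv2.imwrite('pics/m8.png',np.hstack([cv2.resize(a,(440,300),interpolation=cv2.INTER_CUBIC),cv2.resize(b,(360,300),interpolation=cv2.INTER_CUBIC)]))
E
```

```text
[[307.0, 138.0], [296.0, 141.0], [289.0, 148.0], [286.0, 158.0], [288.0, 168.0], [296.0, 176.0], [306.0, 178.0], [317.0, 176.0], [324.0, 169.0], [327.0, 159.0], [324.0, 149.0], [317.0, 141.0], [307.0, 138.0]]
red 262 326 138 178
```

View pics/m8.png

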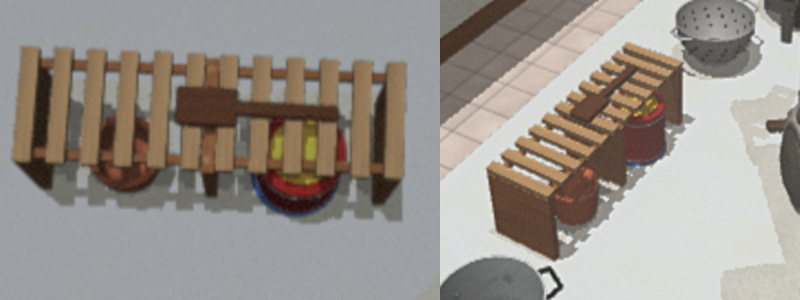

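The rim's red extents (right 326, rows 138–178) match the prediction for a tin on the mark (327, 138–178). A thin blue rim shows around the tin's base, and the spatula lies flat on the slats. Handing in.

```bash
python3 -c "
from bench import arm
print(arm.get_obs()['wrist_force']);print(arm.hand_in())"
```

```text
[-0.27253433 -0.24201821 -0.47795921]
the job is handed in; nothing more can be done
None
```

I laid the spatula on the riser shelf and pushed the tin onto the mark in the right bay, then handed in at about 24 s of the 67 s allowed.

- **Spatula:** It lay too close to the riser to grip with the jaws across the handle. I hooked the front of the handle, dragged it back about 9 cm, gripped it, laid it across the slats and let go.
- **Tin:** I pushed it between parted fingers, first sideways to the mark's line and then straight into the bay, and backed off.

**Last checks:**
- The tin's rim in the top view matched the rim predicted for a tin on the mark to about 1 px (2–3 mm).
- The side view showed the tin upright on the counter and the spatula flat on the shelf.
- The arm is well clear of everything, with wrist force near zero.
- The mortar, pot and colander were never approached and looked unmoved in the last pictures. I did not measure them again, and no check disagreed.

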